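# Set out the microscope objectives in order of height

### The arm

A 6-joint arm with a two-finger parallel gripper is mounted at the origin on the work surface. World frame = base frame: x ahead of the robot, y to its left, z up, the work surface at z = 0. Lengths are in m, angles in rad, forces in N, time in s.
With the tool pointing down it reaches from about 0.275 to 0.875 m from the base axis. Payload 12.5 kg.
Tool frame: the origin (TCP) lies on the centre line of the jaws, within the pads' length; the fingertips stand r.finger_overhang ahead of it and the grasp point (between the pads) lies 3 mm ahead of it (r.finger_overhang is the distance from the TCP to the fingertips, in m); z points along the fingers, y is the line along which they close (so a half turn about z gives the same grasp; the last joint's range is limited). The gripper opens to 85 mm and grips with 20 to 120 N. Pads are 22 mm wide; open, the fingers measure 114 mm over their backs; the gripper's body (76 mm by 85 mm) begins 54 mm behind the grasp point. The pads swing forward as they close: fully open they stand 13 mm farther back than shut.
Start: joints at [-1.329, 0.351, 1.652, -0, 1.139, -0.085], TCP at [0.177, -0.521, 0.223] pointing down, gripper open.
Joint ranges: [-2.75, 2.75], [-0.79, 2.1], [0.01, 2.65], [-1.57, 4.71], [0.07, 3.14], [-2.87, 2.87]. Speed limits (rad/s): [2.22, 2.22, 2.79, 3.14, 3.14, 3.14].

### API

Orientations are given as a unit quaternion [x, y, z, w].
In Python, from cell import r, optics gives the robot as it stands. The module is installed in compiled form; this text tells all that it offers. Calls block until the motion is done:
- r.move_to(position, orientation): joint-space move of the TCP to a pose.
- r.move_linear(position, rot=None, vel=0.15): straight line of the TCP; rot=None keeps the orientation; vel is the mean speed in m/s.
- r.set_joints(angles): joint-space move.
- r.set_gripper(opening, squeeze=None): opening from 0.0 (shut) to 1.0 (fully open); squeeze is the grip in N (None keeps the last); returns when the fingers have stopped.
- r.sleep(seconds).
- r.inverse_kinematics(position, orientation): joint angles nearest the present ones, or None.
- optics.get_image(name): name is "scene" or "top"; returns a dict with "pixels" (384x512x3 uint8, red, green, blue), "depth" (384x512 float32, m along the optical axis (not along the pixel's ray), 0 where there is no reading), "fx", "fy", "cx", "cy" (pixels), "camera_from_world" (4x4, takes a point from world to camera coordinates). Camera axes: x right, y down, z forward; pixel columns grow to the right and rows downward; lengths in m; the calibration is good to about 2 mm. A picture is of the moment at which its call begins.
A pose or a line that the arm cannot do raises r.PlanningError and nothing moves.
- r.hand_in(): hands the job in; it is judged then, once.
Readings, each from a call of its own:
- r.current_t(): time.
- r.current_q(): joint angles.
- r.current_qvel(): joint speeds.
- r.current_effort(): joint torques, N m.
- r.current_tool_pos(): TCP position.
- r.current_ee_rot(): TCP orientation.
- r.current_contact_force(): force on the tool from outside, world axes, zero at the start.
- r.current_torque(): the same for the moment, N m.
- r.current_opening(): opening from 0.0 (shut) to 1.0 (fully open).
- r.current_finger_force(): force on a finger pad.
Only numpy, scipy, OpenCV 4.12 (cv2) and the standard library are available. Lean on these libraries where they do the work, as an engineer would, in place of code of your own. Each camera call takes 0.05 s, during which the arm holds its last target. There are 200 camera calls.

### The job

Stand the four microscope objectives on the four round marks of the aluminium rail, one on each mark and centred on it, in order of height: the shortest on the mark next to the blue end block, rising to the tallest next to the grey end block. They are delicate: set each one down gently, never knock one over, and leave them all standing upright and released.

Things in the scene. Friction and masses are not known exactly. Their poses are not given: they have to be found in the camera images.
- objective_red: microscope objective with red band, upright: steel cylinder 34 mm across with black foot cap of equal width, 38 mm tall in all; its top 10 mm narrow to a dark nose, so grip the straight part below. About 100 g. Origin: centre of its underside, z up its axis, yaw means nothing. Starts on a 3 mm thick mat, 25 mm or more clear of its neighbours (the others, a flat brass ring, an amber bottle 50 mm tall).
- objective_yellow: microscope objective with yellow band, upright: steel cylinder 34 mm across with black foot cap of equal width, 49 mm tall in all; its top 10 mm narrow to a dark nose, so grip the straight part below. About 130 g. Origin: centre of its underside, z up its axis, yaw means nothing. Starts on a 3 mm thick mat, 25 mm or more clear of its neighbours (the others, a flat brass ring, an amber bottle 50 mm tall).
- objective_green: microscope objective with green band, upright: steel cylinder 34 mm across with black foot cap of equal width, 60 mm tall in all; its top 10 mm narrow to a dark nose, so grip the straight part below. About 160 g. Origin: centre of its underside, z up its axis, yaw means nothing. Starts on a 3 mm thick mat, 25 mm or more clear of its neighbours (the others, a flat brass ring, an amber bottle 50 mm tall).
- objective_blue: microscope objective with blue band, upright: steel cylinder 34 mm across with black foot cap of equal width, 71 mm tall in all; its top 10 mm narrow to a dark nose, so grip the straight part below. About 190 g. Origin: centre of its underside, z up its axis, yaw means nothing. Starts on a 3 mm thick mat, 25 mm or more clear of its neighbours (the others, a flat brass ring, an amber bottle 50 mm tall).
- rail: fixed flat aluminium bar lying on the table, 330 mm long (along its y), 100 mm wide (along its x), 12 mm thick, top surface flat at z = 12 mm. Origin at the centre of its underside. May lie to the robot's left or right and somewhat turned.
- mark_a: round mark, a white disc with a black rim, 48 mm across, flat on the rail's top; origin at its centre, on the rail's top surface. The four marks stand in a row along the rail's y, 62 mm apart, in the order a, b, c, d; this one is at y = -93 mm in the rail's frame. The four look alike and are told apart by their place in the row.
- mark_b: round mark, a white disc with a black rim, 48 mm across, flat on the rail's top; origin at its centre, on the rail's top surface. The four marks stand in a row along the rail's y, 62 mm apart, in the order a, b, c, d; this one is at y = -31 mm in the rail's frame. The four look alike and are told apart by their place in the row.
- mark_c: round mark, a white disc with a black rim, 48 mm across, flat on the rail's top; origin at its centre, on the rail's top surface. The four marks stand in a row along the rail's y, 62 mm apart, in the order a, b, c, d; this one is at y = 31 mm in the rail's frame. The four look alike and are told apart by their place in the row.
- mark_d: round mark, a white disc with a black rim, 48 mm across, flat on the rail's top; origin at its centre, on the rail's top surface. The four marks stand in a row along the rail's y, 62 mm apart, in the order a, b, c, d; this one is at y = 93 mm in the rail's frame. The four look alike and are told apart by their place in the row.
- blue_block: fixed blue plastic end block on top of one end of the rail (60 x 22 mm, 14 mm tall), 57 mm beyond the outermost mark; at mark a's end or at mark d's end of the rail, differing from start to start. A grey block of the same shape stands at the other end. Origin at the centre of its underside.

How it is judged:
By the outcome, as a careful person would: the job done as asked, in the order asked, and still so for the second after the job is handed in, with the robot touching nothing.
It also fails if it takes over 106 s, if anything falls off the work surface, if the arm or the gripper's body presses on something with over 40 N, if the wrist force passes 120 N, or if a joint passes its speed limit or range.

## Working session

There is one attempt and no reset: what is moved stays moved. The work goes in short steps, each a Python script; the robot and the scene stay as the last script left them, time stands still between calls to the robot, and variables do not carry over. Pictures are saved under pics/ and viewed, at most 14 in all, crops included, and the job is handed in when it is done.

```bash
mkdir -p pics
python3 - <<'E'
from cell import r, optics
import cv2, numpy as np
for n in("scene","top"):
    d=optics.get_image(n); cv2.imwrite(f"pics/{n}0.png",d["pixels"][:,:,::-1]); np.savez(f"{n}0.npz",**d)
    print(n,d["fx"],d["cx"],d["cy"],np.round(d["camera_from_world"],4).tolist(), (d["depth"]>0).mean())
print(r.finger_overhang,r.current_t(),r.current_ee_rot())
E
```

```text
scene 430.58238995969964 252.69189543682506 195.80578238166282 [[0.6078, 0.7938, -0.0199, -0.3431], [0.4772, -0.3852, -0.7899, -0.2272], [-0.6347, 0.4706, -0.6129, 1.4302], [0.0, 0.0, 0.0, 1.0]] 0.9959259033203125
top 404.84782419367247 261.0652555417538 190.8474359857594 [[0.0161, -0.9998, 0.0071, -0.0188], [-0.9951, -0.0167, -0.0972, 0.5553], [0.0973, -0.0055, -0.9952, 0.8441], [0.0, 0.0, 0.0, 1.0]] 0.9960784912109375
0.022 0.1 [ 9.86678255e-01  1.62682903e-01 -5.11208172e-05 -5.40841987e-04]
```

View pics/top0.png

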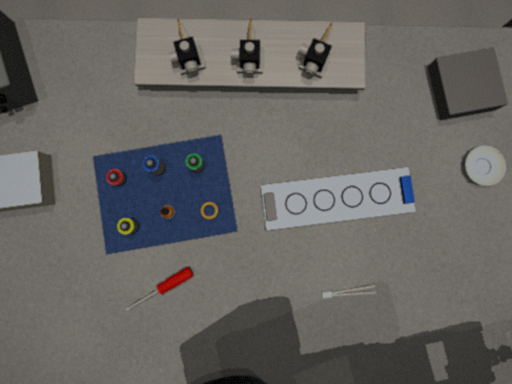

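View pics/scene0.png

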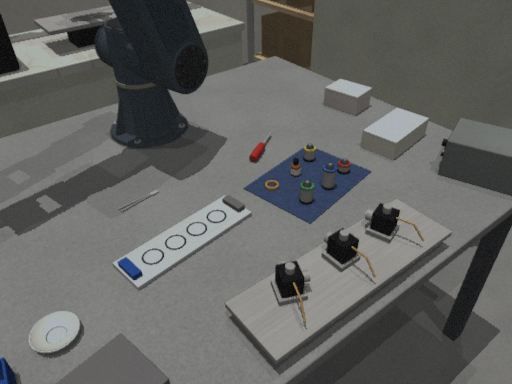

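The top view shows the mat on the robot's left: red (115,177), blue (152,165), green (194,162), yellow (126,226), bottle (167,212), ring (209,210). The rail is on the right, with the blue block at (407,190), the grey block at (270,206) and marks at x = 296 to 380. The scene view agrees.

Run:
```python
import cv2, numpy as np
t=cv2.imread("pics/top0.png")[140:245,95:225]; s=cv2.imread("pics/scene0.png")[138:210,240:375]
a=cv2.resize(t,None,fx=5,fy=5,interpolation=cv2.INTER_NEAREST)
cv2.imwrite("pics/c1.png",a); cv2.imwrite("pics/c2.png",cv2.resize(s,None,fx=5,fy=5,interpolation=cv2.INTER_NEAREST))
d=np.load("top0.npz"); D=d["depth"]; T=d["camera_from_world"]
v,u=np.mgrid[:384,:512]; P=np.stack([(u-d["cx"])/d["fx"]*D,(v-d["cy"])/d["fy"]*D,D],-1)
W=(P-T[:3,3])@T[:3,:3]; Z=W[...,2]
print(np.round(1000*Z[156:172,144:162]).astype(int))
print(np.round(1000*W[190,330]),np.round(1000*W[300,100]), np.round(1000*W[200,150]))
```

```text
[[ 5  4  2 66 66 63 63 62 63 62 66 64  2  4  4  6  4  4]
 [ 6  6 62 66 66 67 67 67 65 66 65 66 65  3  2  4  5  4]
 [ 5 69 65 67 71 69 71 72 70 68 65 65 66 64 52  3  9  3]
 [65 65 63 73 73 73 75 78 73 69 69 64 65 66 64 47  2  2]
 [63 64 71 74 77 75 74 77 77 72 69 69 65 66 65 60 43 21]
 [66 66 74 74 74 73 76 76 78 73 72 67 65 65 63 64 51 40]
 [65 66 73 75 79 72 75 73 75 73 74 70 66 64 63 62 53 42]
 [66 68 74 76 78 74 76 75 74 70 71 70 65 62 62 65 56 46]
 [65 68 72 76 76 74 78 73 76 71 71 69 66 65 65 66 55 45]
 [65 66 69 73 73 75 77 75 71 72 67 70 63 64 68 62 53 46]
 [64 67 69 72 72 72 73 71 70 69 70 67 66 65 65 63 53 44]
 [65 64 67 64 70 72 69 70 69 68 66 65 66 65 64 55 49 42]
 [ 3 63 64 65 63 67 66 66 67 66 63 65 65 68 60 53 48 42]
 [ 2  5 62 65 67 65 66 66 63 66 65 66 66 60 53 46 40 35]
 [ 2  2  6 65 63 67 68 64 69 65 65 63 57 53 47 42 36 34]
 [ 4  2  3  5  1 61 65 64 63 60 58 53 47 44 40 39 33 26]]
[ 561. -160.   15.] [316. 334.  -1.] [533. 234.   5.]
```

View pics/c1.png

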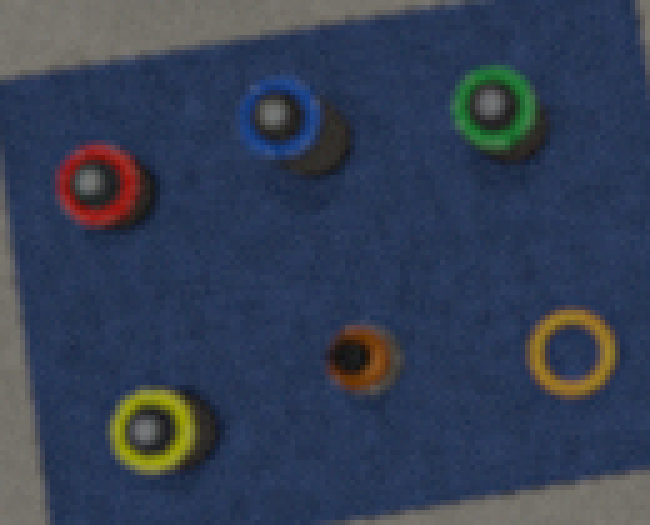

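View pics/c2.png

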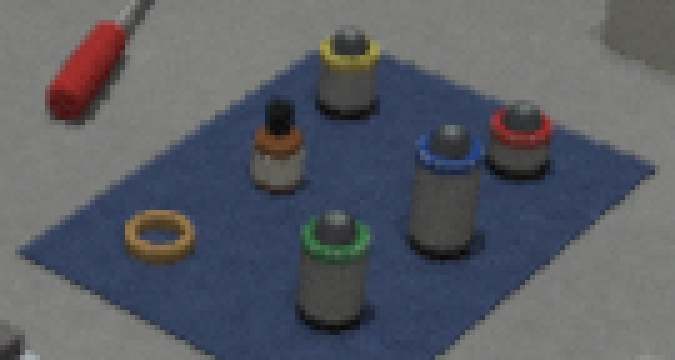

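The crops show all four objectives upright, with each coloured band forming an annulus at the shoulder (height minus 10 mm), and neighbours well clear. Next I'll locate everything.

```bash
cat > lib.py <<'E'
import cv2, numpy as np
H=dict(red=.038,yellow=.049,green=.060,blue=.071)
HUE=dict(red=(172,6),yellow=(24,36),green=(50,80),blue=(100,118))
def ray(d,uv,z):
    T=np.array(d["camera_from_world"]); R=T[:3,:3]; c=-R.T@T[:3,3]
    v=R.T@np.array([(uv[0]-d["cx"])/d["fx"],(uv[1]-d["cy"])/d["fy"],1]); return (c+v*(z-c[2])/v[2])[:2]
def heights(d):
    D=d["depth"]; T=d["camera_from_world"]; v,u=np.mgrid[:384,:512]
    P=np.stack([(u-d["cx"])/d["fx"]*D,(v-d["cy"])/d["fy"]*D,D],-1); return (P-T[:3,3])@T[:3,:3]
def objectives(d,base=None):
    """band ring -> axis position; base: dict colour->height of underside"""
    hsv=cv2.cvtColor(np.asarray(d["pixels"]),cv2.COLOR_RGB2HSV); W=heights(d); out={}
    for k,(a,b) in HUE.items():
        z=H[k]-.010+(base or {}).get(k,.003); h=hsv[...,0]
        m=((h>=a)&(h<=b)) if a<b else ((h>=a)|(h<=b))
        m&=(hsv[...,1]>110)&(abs(W[...,2]-z)<.010)&(abs(W[...,0]-.5)<.25)
        n,l,s,c=cv2.connectedComponentsWithStats(m.astype(np.uint8))
        i=1+np.argmax(s[1:,4]); hull=cv2.convexHull(np.argwhere(l==i)[:,::-1].astype(np.int32))
        M=cv2.moments(hull); uv=np.array([M["m10"],M["m01"]])/M["m00"]
        out[k]=(ray(d,uv,z),uv,s[i,2:].tolist())
    return out
def marks(d,zr=.012):
    g=cv2.cvtColor(np.asarray(d["pixels"]),cv2.COLOR_RGB2GRAY); res=[]
    g4=cv2.resize(g,None,fx=4,fy=4,interpolation=cv2.INTER_CUBIC)
    t=cv2.adaptiveThreshold(g4,255,cv2.ADAPTIVE_THRESH_MEAN_C,cv2.THRESH_BINARY_INV,61,15)
    for c in cv2.findContours(t,cv2.RETR_LIST,cv2.CHAIN_APPROX_NONE)[0]:
        if len(c)<120: continue
        e=cv2.fitEllipse(c); uv=(np.array(e[0])+.5)/4-.5; ar=cv2.contourArea(c)
        if min(e[1])<.5*max(e[1]) or abs(ar/(np.pi*e[1][0]*e[1][1]/4)-1)>.06: continue
        res.append((ray(d,uv,zr),uv,np.array(e[1])/4))
    return res
E
python3 - <<'E'
from lib import *
for n in("top","scene"):
    d=dict(np.load(n+"0.npz")); print(n)
    for k,(p,uv,s) in objectives(d).items(): print(k,np.round(p*1000,1),uv.round(1),s)
    for p,uv,a in marks(d): 
        if abs(p[0]-.5)<.2 and abs(p[1])<.35: print(np.round(p*1000,1),uv.round(1),a.round(1))
    hsv=cv2.cvtColor(d["pixels"],cv2.COLOR_RGB2HSV)
E
```

```text
top
red [364.3 168.5] [174.5 280.1] [36, 27, 357]
yellow [476.5 272. ] [125.9 225.5] [17, 16, 153]
green [613.7 133.1] [193.6 161. ] [16, 17, 133]
blue [606.  219.5] [150.9 163. ] [17, 17, 145]
[531.2 -85.6] [295.6 203.2] [17.9 18.1]
[531.2 -85.4] [295.5 203.2] [22.6 22.8]
[ 539.8 -147.1] [323.7 199.7] [17.9 18.2]
[ 539.8 -147. ] [323.7 199.7] [22.4 22.8]
[ 548.5 -208.6] [351.8 196.2] [17.8 18.1]
[ 548.5 -208.4] [351.7 196.2] [22.4 22.8]
[ 557.1 -270.2] [379.8 192.8] [17.6 18.3]
[ 557.1 -270.1] [379.8 192.8] [22.2 22.9]
scene
red [375.9 160.5] [256.9 149.5] [14, 15, 88]
yellow [480.8 268.1] [309.3 148.6] [12, 6, 38]
green [604.8 123.6] [301.5 184.5] [2, 6, 10]
blue [607.4 216.8] [329.2 168. ] [14, 9, 55]
[ 555.3 -269.5] [152.4 256.1] [12.4 18.7]
[ 555.7 -269.6] [152.4 256.2] [16.1 23.1]
[ 546.8 -208. ] [175.1 241.7] [11.7 17.8]
[ 547.2 -208.2] [175.1 241.9] [15.3 21.9]
[ 538.1 -146.6] [196.2 228.3] [10.9 17.2]
[ 538.6 -146.9] [196.3 228.5] [14.5 21.2]
[529.5 -85.1] [216.  215.8] [10.2 16.3]
[530.1 -85.5] [216. 216.] [13.6 20.2]
```

```bash
sed -i 's/(abs(W\[...,0\]-.5)<.25)/(W[...,0]>.43)\&(W[...,0]<.68)/' lib.py
cat > arm.py <<'E'
from cell import r, optics
from lib import *
M=np.array([[.5571,-.2701],[.5485,-.2085],[.5398,-.147],[.5312,-.0855]])   # marks, blue end -> grey end
ORD=["red","yellow","green","blue"]; GH=dict(red=.024,yellow=.029,green=.036,blue=.043)  # TCP above underside
t=M[3]-M[0]; yax=np.array([t[1],-t[0]])/np.hypot(*t)
def quat(s): 
    a=np.arctan2(s*yax[0],-s*yax[1])/2; return [np.cos(a),np.sin(a),0,0]
def pose(xy,z): return [float(xy[0]),float(xy[1]),float(z)]
Q=None
def pick(k,xy,q,squeeze=30):
    r.set_gripper(.72); r.move_to(pose(xy,.16),q)
    r.move_linear(pose(xy,.003+GH[k]+.02),vel=.2); r.move_linear(pose(xy,.003+GH[k]),vel=.05)
    f0=r.current_contact_force(); r.set_gripper(0.0,squeeze)
    print(k,"opening",round(r.current_opening(),3),"pad",np.round(r.current_finger_force(),1),"F",np.round(f0,1),np.round(r.current_contact_force(),1))
    r.move_linear(pose(xy,.12+GH[k]),vel=.15)
    print(" lifted F",np.round(r.current_contact_force(),1),"op",round(r.current_opening(),3),"t",r.current_t())
def place(k,xy):
    z=.012+GH[k]
    r.move_linear(pose(xy,.12+GH[k]),vel=.22); r.move_linear(pose(xy,z+.015),vel=.15)
    fa=np.array(r.current_contact_force())
    for dz in (.003,.0015,.0008,.0003,-.0002,-.0007):
        r.move_linear(pose(xy,z+dz),vel=.02); f=np.array(r.current_contact_force())-fa
        if f[2]>1.0: break
    print(" set down dz",dz,"dF",f.round(1))
    r.set_gripper(.72); r.move_linear(pose(xy,.17),vel=.2); print(" t",r.current_t())
E
python3 - <<'E'
from arm import *
d=dict(np.load("top0.npz")); o=objectives(d)
for k in ORD: print(k,o[k][0].round(4),o[k][1:])
for s in(1,-1):
    print([None if (j:=r.inverse_kinematics(p,quat(s))) is None else np.round(j,2).tolist() for p in [pose(o[k][0],.16) for k in ORD]+[pose(m,.1) for m in M]])
E
```

```text
red [0.5807 0.3044] (array([114.79091688, 176.53984576]), [17, 16, 148])
yellow [0.4765 0.272 ] (array([125.90818859, 225.4764268 ]), [17, 16, 153])
green [0.6137 0.1331] (array([193.60977778, 160.95555556]), [16, 17, 133])
blue [0.606  0.2195] (array([150.88161209, 162.99076406]), [17, 17, 145])
[[0.41, 0.6, 1.41, -0.0, 1.12, 0.27], [0.43, 0.42, 1.72, -0.0, 1.0, 0.29], [0.14, 0.56, 1.5, -0.0, 1.09, 0.0], [0.28, 0.58, 1.45, -0.0, 1.11, 0.14], [-0.53, 0.61, 1.56, -0.0, 0.96, -0.67], [-0.44, 0.56, 1.66, -0.0, 0.92, -0.58], [-0.35, 0.52, 1.73, -0.0, 0.89, -0.49], [-0.25, 0.49, 1.79, -0.0, 0.86, -0.39]]
[None, [0.43, 0.42, 1.72, -0.0, 1.0, -2.85], None, None, [-0.53, 0.61, 1.56, -0.0, 0.96, 2.48], [-0.44, 0.56, 1.66, -0.0, 0.92, 2.56], [-0.35, 0.52, 1.73, -0.0, 0.89, 2.65], [-0.25, 0.49, 1.79, -0.0, 0.86, 2.76]]
```

Run:
```python
from arm import *
o=objectives(dict(np.load("top0.npz"))); q=quat(1)
pick("red",o["red"][0],q); place("red",M[0])
r.move_to(pose(o["yellow"][0],.16),q)
for n in("top","scene"):
    d=optics.get_image(n); cv2.imwrite(f"pics/{n}1.png",d["pixels"][:,:,::-1]); np.savez(n+"1.npz",**d)
    for k,(p,uv,s) in objectives(d,{"red":.012}).items(): print(n,k,p.round(4),uv.round(1),s)
i=cv2.imread("pics/top1.png")[150:230,250:430]; cv2.imwrite("pics/c3.png",cv2.resize(i,None,fx=4,fy=4))
```

```text
red opening 0.2 pad 25.6 F [ 1.1 -0.7  0.5] [-0.8  0.5  4.3]
 lifted F [-0.6  0.1 -1.2] op 0.198 t 6.375
 set down dz -0.0002 dF [-0.9  1.3  5.4]
 t 12.9833
top red [ 0.5578 -0.2675] [382.5 191.2] [16, 15, 134]
top yellow [0.4763 0.2724] [125.7 225.6] [17, 16, 120]
top green [0.6136 0.1331] [193.6 161. ] [16, 17, 133]
top blue [0.606  0.2195] [150.9 163. ] [17, 17, 142]
scene red [ 0.561  -0.2704] [151.1 248.6] [15, 12, 84]
scene yellow [0.4806 0.2684] [309.3 148.6] [12, 6, 31]
scene green [0.6111 0.1228] [303.  185.8] [6, 8, 15]
scene blue [0.6074 0.2166] [329.2 168. ] [14, 9, 54]
```

View pics/c3.png

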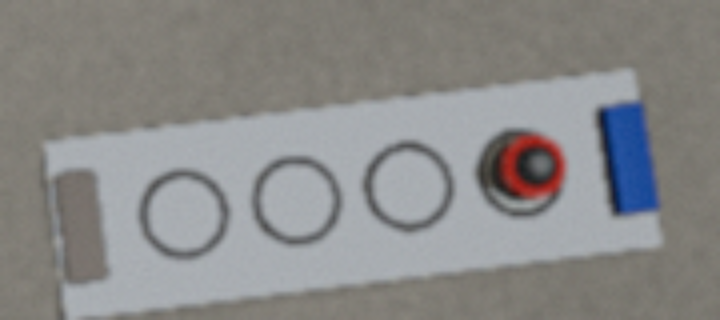

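Red is standing inside mark a/d at the blue end. The image puts it about 1 mm off in x and 2 mm off in y. I'll nudge it, then place yellow with the correction applied and check both.

```bash
cat >> lib.py <<'E'
def axes(d,base=None):   # band ring also shows part of its 4 mm side towards the camera: undo half of that
    T=np.array(d["camera_from_world"]); c=-T[:3,:3].T@T[:3,3]; o=objectives(d,base)
    return {k:p+.002*(p-c[:2])/c[2] for k,(p,_,_) in o.items()}
E
python3 - <<'E'
from arm import *
o=axes(dict(np.load("top0.npz"))); q=quat(1); k="red"; z=.012+GH[k]; D=np.array([-.0010,-.0019])
# red: regrasp, lift 3 mm, shift, lower
r.move_to(pose(M[0],.16),q); r.move_linear(pose(M[0],z+.02),vel=.2); r.move_linear(pose(M[0],z),vel=.05)
r.set_gripper(0.,30); r.move_linear(pose(M[0],z+.003),vel=.03); r.move_linear(pose(M[0]+D,z+.003),vel=.03)
r.move_linear(pose(M[0]+D,z-.0002),vel=.015); r.set_gripper(.72); r.move_linear(pose(M[0]+D,.16),vel=.2)
pick("yellow",o["yellow"],q); place("yellow",M[1]+[-.0009,-.0011])
r.move_to(pose(o["green"],.17),q)
d=optics.get_image("top"); cv2.imwrite("pics/top2.png",d["pixels"][:,:,::-1]); np.savez("top2.npz",**d)
a=axes(d,{"red":.012,"yellow":.012}); print({k:a[k].round(4) for k in a}); print(a["red"]-M[0],a["yellow"]-M[1])
i=cv2.imread("pics/top2.png")[150:230,250:430]; cv2.imwrite("pics/c4.png",cv2.resize(i,None,fx=4,fy=4))
E
```

```text
yellow opening 0.306 pad 40.3 F [0.1 0.3 0.1] [-0.3 -0.8  8.7]
 lifted F [-0.1 -0.  -1.5] op 0.306 t 25.6583
 set down dz 0.0008 dF [-0.7  0.4  5.7]
 t 31.2667Traceback (most recent call last):
  File "<stdin>", line 10, in <module>
  File "lib.py", line 33, in axes
    T=np.array(d["camera_from_world"]); c=-T[:3,:3].T@T[:3,3]; o=objectives(d,base)
                                                                 ~~~~~~~~~~^^^^^^^^
  File "lib.py", line 18, in objectives
    i=1+np.argmax(s[1:,4]); hull=cv2.convexHull(np.argwhere(l==i)[:,::-1].astype(np.int32))
        ~~~~~~~~~^^^^^^^^^
    return _wrapfunc(a, 'argmax', axis=axis, out=out, **kwds)
    return bound(*args, **kwds)
ValueError: attempt to get argmax of an empty sequence
```

```bash
sed -i 's/^        i=1+np.argmax/        if n<2: continue\n        i=1+np.argmax/' lib.py
python3 - <<'E'
from arm import *
d=dict(np.load("top2.npz")) if 0 else optics.get_image("top"); cv2.imwrite("pics/top2.png",d["pixels"][:,:,::-1])
a=axes(d,{"red":.012,"yellow":.012}); print({k:a[k].round(4) for k in a}); print(a["red"]-M[0],a["yellow"]-M[1])
i=cv2.imread("pics/top2.png")[150:230,250:430]; i=cv2.resize(i,None,fx=4,fy=4)
s=optics.get_image("scene")["pixels"][200:290,110:260,::-1]; s=cv2.resize(s,(720,432//1))[:280+0] if 0 else cv2.resize(s,None,fx=3.4,fy=3.1)
c=np.zeros((600,720,3),np.uint8); c[:320]=i; c[320:320+s.shape[0],:s.shape[1]]=s[:280]; cv2.imwrite("pics/c4.png",c)
print(r.current_t())
E
```

```text
{'red': array([ 0.557 , -0.2699]), 'yellow': array([ 0.5466, -0.208 ])}
[-6.71117549e-05  1.82369828e-04] [-0.00194845  0.00053502]
32.7333
```

View pics/c4.png

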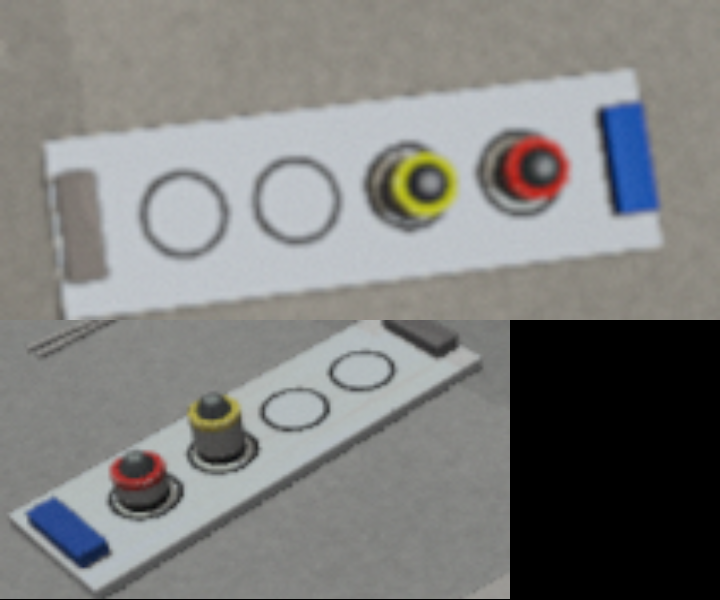

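Red is now centred to within 0.3 mm. Yellow stands about 1.9 mm off in x, so I'll nudge it, then bring green and blue.

```bash
cat >> arm.py <<'E'
def nudge(k,at,D,q):
    z=.012+GH[k]; at=np.array(at); r.set_gripper(.72)
    r.move_to(pose(at,.18),q); r.move_linear(pose(at,z+.03),vel=.2); r.move_linear(pose(at,z),vel=.05)
    r.set_gripper(0.,30); print("nudge",k,round(r.current_opening(),3)); r.move_linear(pose(at,z+.003),vel=.03); r.move_linear(pose(at+D,z+.003),vel=.03)
    r.move_linear(pose(at+D,z+.0005),vel=.015); r.set_gripper(.72); r.move_linear(pose(at+D,.18),vel=.2)
E
python3 - <<'E'
from arm import *
o=axes(dict(np.load("top0.npz"))); q=quat(1)
nudge("yellow",M[1]+[-.0009,-.0011],[.0019,-.0005],q)
pick("green",o["green"],q); place("green",M[2]+[.0009,-.0010])
pick("blue",o["blue"],q); place("blue",M[3]+[.0009,-.0011])
r.move_to(pose([.5,.2],.2),q)
d=optics.get_image("top"); cv2.imwrite("pics/top3.png",d["pixels"][:,:,::-1])
a=axes(d,{k:.012 for k in ORD})
for i,k in enumerate(ORD): print(k,(a[k]-M[i])*1000 if k in a else None)
i=cv2.resize(d["pixels"][150:230,250:430,::-1],None,fx=4,fy=4)
s=cv2.resize(optics.get_image("scene")["pixels"][200:290,110:260,::-1],None,fx=3.4,fy=3.1)
c=np.zeros((600,720,3),np.uint8); c[:320]=i; c[320:320+s.shape[0],:s.shape[1]]=s[:280]; cv2.imwrite("pics/c5.png",c)
print(r.current_t())
E
```

```text
nudge yellow 0.296
green opening 0.37 pad 29.5 F [-0.4  0.  -0.1] [-2.3 -0.5  4.7]
 lifted F [-0.6  0.9 -1.2] op 0.373 t 42.2917
 set down dz 0.0003 dF [-1.2 -0.7  4.7]
 t 47.1917
blue opening 0.377 pad 29.6 F [-0.1 -0.   0.3] [-2.4  0.1  4.3]
 lifted F [-0.2 -0.9 -2.6] op 0.378 t 51.275
 set down dz 0.0003 dF [-1.4  0.1  4.3]
 t 56.2417
red [-0.19166733  0.31548822]
yellow [1.79070922 0.81588675]
green [ 0.17013154 -0.15396985]
blue [-0.00425299 -0.75959527]
57.4583
```

View pics/c5.png

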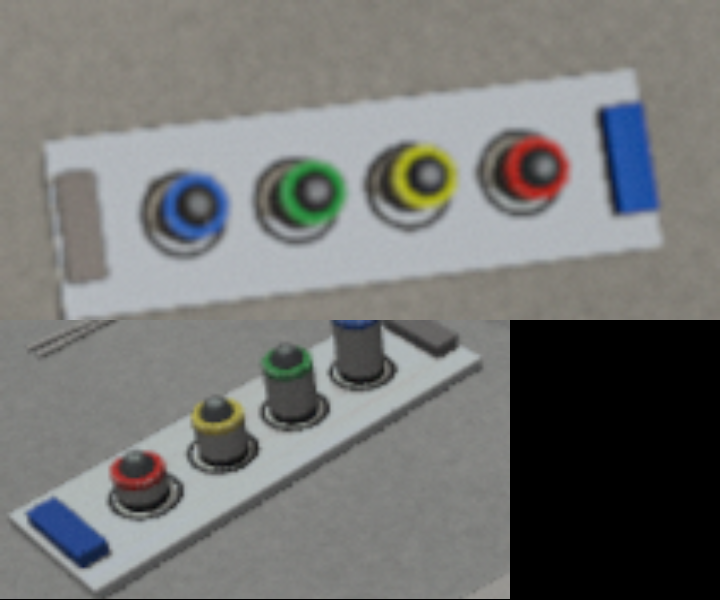

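All four stand in the right order. Only yellow is off, by about 2 mm: its grip was too high and caught the shoulder. I'll regrasp it lower and shift it once.

Run:
```python
from arm import *
q=quat(1); GH["yellow"]=.0245; GH0=GH
nudge("yellow",M[1]+[.0026,-.0016],[-.0018,-.0008],q)
r.move_to(pose([.5,.2],.2),q)
d=optics.get_image("top"); a=axes(d,{k:.012 for k in ORD})
for i,k in enumerate(ORD): print(k,(a[k]-M[i])*1000 if k in a else None)
i=cv2.resize(d["pixels"][150:230,250:430,::-1],None,fx=4,fy=4)
s=cv2.resize(optics.get_image("scene")["pixels"][190:280,110:260,::-1],None,fx=3.4,fy=3.1)
c=np.zeros((600,720,3),np.uint8); c[:320]=i; c[320:320+s.shape[0],:s.shape[1]]=s[:280]; cv2.imwrite("pics/c6.png",c)
print(r.current_t())
```

```text
nudge yellow 0.371
red [0.01292587 0.57361768]
yellow [1.30443187 0.4088593 ]
green [ 0.12167954 -0.22316863]
blue [-0.00425299 -0.75959527]
64.7667
```

View pics/c6.png

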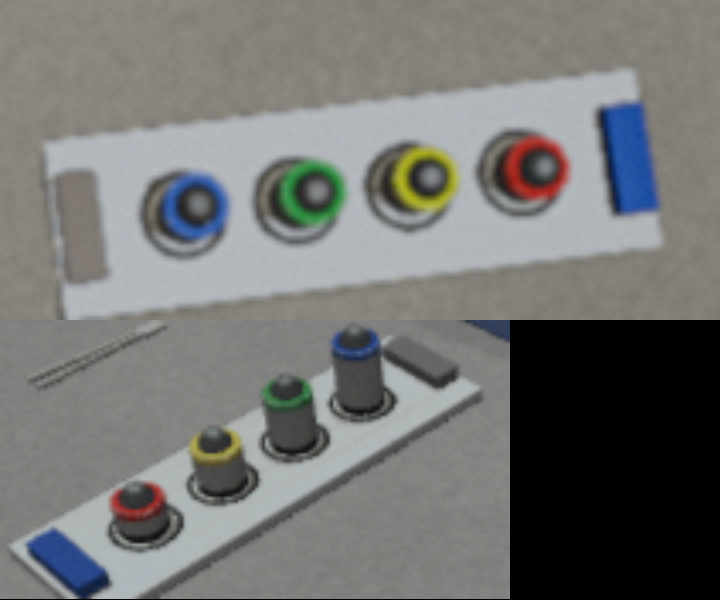

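All four stand upright and centred to within about 1.4 mm, in the right order, with the gripper clear and open. Handing in.

```bash
python3 -c "
from cell import r
print(r.hand_in())"
```

```text
the job is handed in; nothing more can be done
None
```

I handed the job in at about 65 s: red, yellow, green and blue stand upright and released on the four marks, shortest at the blue block and tallest at the grey, each within about 1.4 mm of its mark's centre by the top camera (yellow is the farthest off).

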